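Load the honing plate under the sprung clips of the honing station

ROBOT

A 6-joint arm with a two-finger parallel gripper is mounted at the origin on a cart in front of the work surface, level with it; the furniture and walls round the work are solid. World frame = base frame: x ahead of the robot, y to its left, z up, the work surface at z = 0. Lengths are in mm, angles in rad, forces in N, time in s.
With the tool pointing down it reaches from about 400 to 925 mm from the base axis. Payload 12.5 kg.
Tool frame: the origin (TCP) lies on the mounting face of the last link; the fingertips stand 190 mm ahead of it and the grasp point (between the pads) lies 171 mm ahead of it; z points along the fingers, y is the line along which they close (so a half turn about z gives the same grasp; the last joint's range is limited). The gripper opens to 95 mm and grips with 3 to 60 N. Pads are 20 mm wide; open, the fingers measure 119 mm over their backs; the gripper's body (75 mm by 180 mm) begins 59 mm behind the grasp point.
Start: joints at [1.151, 0.491, 1.559, -0, 1.092, -0.106], TCP at [192.898, 594.487, 404.761] pointing down, gripper open.
Joint ranges: [-3.1, 3.1], [-0.84, 2.19], [0.05, 2.79], [-1.13, 4.28], [0.06, 2.93], [-2.69, 2.69]. Speed limits (rad/s): [2.22, 2.22, 2.79, 3.14, 3.14, 3.14].

INTERFACE

Orientations are given as [roll, pitch, yaw] about the fixed x, y, z axes, in that order (R = Rz(yaw) Ry(pitch) Rx(roll)).
In Python, from cell import env gives the robot as it stands.
- The arm moves only by the tool carry_out, never from a script. Its argument "series" is a list of rows, each a list of 5 numbers: the shift along the tool's x, y, z in m, then the turn about the tool's z in degrees, then the opening, from 0 (shut) to 1 (fully open). A call has 1 to 20 rows; each row is the pose to reach, as a shift and turn from the pose commanded when the call began, along the tool's axes at that moment; what a row does not reach only later rows make up. A row lasts 1/8 s, in which the tool goes at most 62.5 mm and 10.7 degrees, less where a joint would pass 70% of its speed; a pose out of reach is approached as far as the arm can. A call with a gripper value outside its range is refused whole. The fingers move at their own pace and stop on an object; the grip force is fixed at half the most. Time passes only in rows, so rows that repeat a pose let the fingers close. It gives the time, the measured TCP pose, the force, the opening and the grip force at its end, in the units of the state.
- env.state(): the state, without advancing time (a new reading comes with each control period).
- env.read_camera(name): name is "scene" or "top" or "wrist"; returns (picture, depth): 480x640x3 uint8, red, green, blue; 480x640 float32, mm along the optical axis (not along the pixel's ray), 0 where there is no reading.
- env.get_calibration(name): a dict with "intrinsics" (3x3 intrinsics, pixels), "D" ([k1, k2, p1, p2, k3] as OpenCV has them; the pictures are not rectified), "cam_to_world" (4x4, takes a point from camera to world coordinates); the wrist camera has in their place "T_tool_cam" (4x4, takes a point from camera to tool coordinates, whose origin is the TCP and whose axes are the flange's). Camera axes: x right, y up, looking along -z (the intrinsics and any distortion apply to the point x, -y, -z); pixel columns grow to the right and rows downward; lengths in mm; the calibration is good to about 2 mm. A picture is of the moment at which its call begins: read the wrist's pose just before it. get_calibration takes no time and is no camera call.
- env.job_done(): hands the job in; it is judged then, once.
The state is a dict: "t": time; "joints": joint angles; "qvel": joint speeds; "tau": joint torques, N m; "eef_pos": TCP position; "tcp_rot": TCP orientation; "ft_force": force on the tool from outside, world axes, zero at the start; "moment": the same for the moment, N m; "opening": opening from 0.0 (shut) to 1.0 (fully open); "grip_force": force on a finger pad.
Only numpy, scipy, OpenCV 4.12 (cv2) and the standard library are available. Lean on these libraries where they do the work, as an engineer would, in place of code of your own. Each camera call takes 0.05 s, during which the arm holds its last target. There are 200 camera calls.

TASK

Load the loose honing plate into the honing station so that it is ready for sharpening. Lay it flat on the station's narrow tongue, slide it lengthwise between the rails so that the plate itself lifts both sprung clips, and push it gently home until both clips have snapped down into its cross-groove and its end meets the stop; then let go. Find the stop by feel and don't ram it, don't bear on the station or its clips with the hand, and leave the other things on the bench alone.

Things in the scene. Friction and masses are not known exactly. Their poses are not given: they have to be found in the camera images.
- honing_plate: Honing plate: flat steel, 170 x 60 x 10 mm, 0.3 kg, dark face up, a cross-groove near each end (9 to 27 mm from it, 3 mm deep); ends alike, either may lead. Origin: centre of its underside, x lengthwise, z up. Starts flat on the bench. Grip it across the 60 mm width within 45 mm of the middle, fingertips far down its sides, nearly on the bench: a grip on the top edge alone slips.
- station: Honing station, fixed, dark wood, bed 18 mm high. Origin on the bench under the lane's centre line; x = loading direction. x -150 to 10 mm: tongue 40 mm wide (finger room beside the plate); 10 to 180: board 94 mm wide with rails, then a steel head: stop face, two sprung clips, brass knob (48 mm over the bench). Loaded, the plate's origin is at x -28 to 8 mm, 85 mm short of the stop.
- tongue_top (a point): Point on the bed's centre line at the station's x = -88 mm. With the plate's origin here and its length along the lane it lies flat on the tongue and touches neither rails nor clips. Axes as the station's.
- rail_mouth (a point): Point on the bed's centre line at the station's x = 10 mm, where the two steel guide rails (6 mm high) begin: they flare in from 73 mm apart to 63 mm at x = 28 and run on to 78 mm.
- clip_left (a joint): Lift (rad) of the sprung clip at y = +20 mm, 12 mm wide, hinged on the head: 0 down and empty, 0.13 riding on the plate's end, 0.063 snapped into the groove. The head is locked where its user set it: the stop face (12 mm high) is somewhere at station x 57 to 93 mm, not measured. The clips' turned-up lips begin 45 mm before the stop face, the noses stand 15 mm before it.
- clip_right (a joint): The same for the clip at y = -20 mm. Pushing the plate in takes up to about 10 N (more if pressed down) while the clips ride up, about 5 N as they drag on top, almost none as they snap down 2 to 3 mm before the stop; at the stop the force climbs steeply, and more than about 20 N is ramming it.
- wax_tin: Bystander: round green and cream tin, 83 mm across, 27 mm high, beside the plate. Origin: centre of its underside.
- chisel: Bystander: bench chisel with a brown wooden handle, 282 mm long, 29 mm high, lying along the front edge of the bench. Origin: under its middle.
- try_square: Bystander: small try square, 117 x 118 mm, 13 mm high, at the left front of the bench. Origin: under its middle.

How it is judged:
By the outcome, as a careful person would: the job done as asked, in the order asked, and still so for the second after the job is handed in, with the robot touching nothing.
It also fails if it takes over 54 s, if anything falls off the work surface, if the arm or the gripper's body presses on something with over 40 N, if the wrist force passes 120 N, or if a joint passes its speed limit or range.

## Working session

There is one attempt and no reset: what is moved stays moved. The work goes in short steps, Python scripts to look and compute and a tool call to move; the robot and the scene stay as the last step left them, time stands still between calls to the robot, and variables do not carry over. Pictures are saved under pics/ and viewed, at most 10 in all, crops included, and the job is handed in when it is done.

Besides the shell and the picture viewer there is one more tool, called after ">>>" by a JSON object that holds its "method" and its "body". carry_out: Moves the arm, as the interface text tells. Its arguments: {"type":"object","properties":{"series":{"type":"array","items":{"type":"array","items":{"type":"number"}}}},"required":["series"]}

```bash
mkdir -p pics
cat > h.py <<'E'
from cell import env
import numpy as np, cv2
from scipy.spatial.transform import Rotation as R
def snap(cam,name):
    s=env.state(); im,d=env.read_camera(cam); c=env.get_calibration(cam)
    if cam=="wrist":
        T=np.eye(4); T[:3,:3]=R.from_euler('xyz',s["tcp_rot"]).as_matrix(); T[:3,3]=s["eef_pos"]
        M=T@np.array(c["T_tool_cam"])
    else: M=np.array(c["cam_to_world"])
    np.savez(f"pics/{name}.npz",im=im,d=d,M=M,K=np.array(c["intrinsics"]),D=np.array(c["D"]))
    cv2.imwrite(f"pics/{name}.png",im[:,:,::-1]); return s
def ray(name,uv):
    f=np.load(f"pics/{name}.npz"); p=cv2.undistortPoints(np.array(uv,float).reshape(-1,1,2),f["K"],f["D"])[:,0]
    v=np.c_[p[:,0],-p[:,1],-np.ones(len(p))]
    return f["M"][:3,3], v@f["M"][:3,:3].T, v, f
def onz(name,uv,z):
    o,w,_,_=ray(name,uv); return o+w*((z-o[2])/w[:,2])[:,None]
def dep(name,uv):
    o,w,_,f=ray(name,uv); d=np.array([np.median(f["d"][int(v)-1:int(v)+2,int(u)-1:int(u)+2]) for u,v in uv]); return o+w*d[:,None]
E
python3 - <<'E'
from h import *
s=snap("top","top0"); print(s)
snap("scene","scene0")
E
```

```text
{'t': 0.0, 'joints': array([ 1.15143941e+00,  4.91578788e-01,  1.55946347e+00,  1.81729437e-05,
        1.09169071e+00, -1.05585544e-01]), 'qvel': array([-0.00128308, -0.00058099,  0.00044052,  0.00080302, -0.00066097,
       -0.0001032 ]), 'tau': array([-2.90706012e-03, -6.12637424e+01, -2.58185649e+01,  6.91408035e-02,
        4.81880992e-02, -6.91592413e-05]), 'eef_pos': array([192.86027567, 594.4655849 , 404.1448503 ]), 'tcp_rot': array([-3.14046039e+00, -1.36204893e-04,  2.82781282e+00]), 'ft_force': array([ 0.65342371, -0.32576753,  0.33351735]), 'moment': array([-0.01800828,  0.00092561, -0.01423864]), 'grip_force': 0.0, 'opening': 0.9998024976001533}
```

View pics/top0.png

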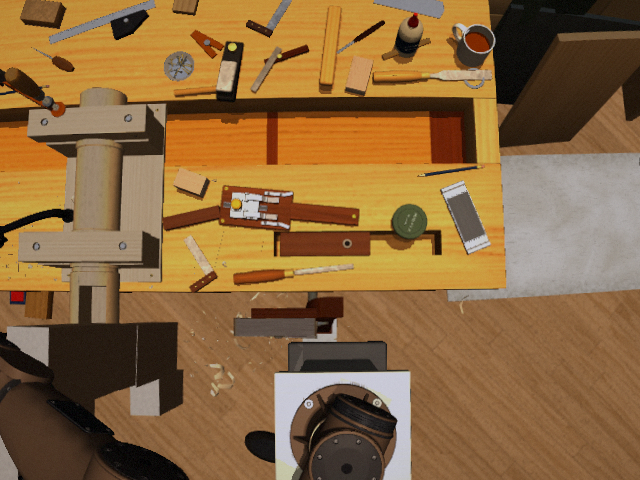

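View pics/scene0.png

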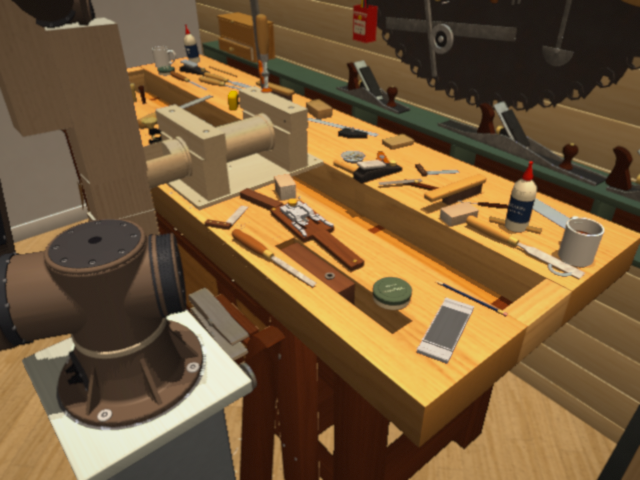

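The top view shows the plate at about (465,217), its long ends at (454,185) and (478,250). The station's tongue tip is at (358,215), its board spans (295,208) to (222,205), and the brass knob is at (237,204). The tin is at (409,221).

Run:
```python
from h import *
print(onz("top0",[(441,190),(466,182),(490,244),(466,253)],10).round(1))
print(onz("top0",[(358,208),(357,225),(292,202),(290,219),(237,204),(295,194),(290,231),(224,186),(219,222)],18).round(1))
print(onz("top0",[(409,221)],27).round(1))
im=np.load("pics/top0.npz")["im"]
a=cv2.resize(im[165:300,200:360],None,fx=5,fy=5,interpolation=cv2.INTER_CUBIC)[:600]
b=im
cv2.imwrite("pics/c1.png",cv2.resize(im[170:270,205:365],None,fx=5,fy=5,interpolation=2)[:,:,::-1])
cv2.imwrite("pics/c2.png",cv2.resize(im[170:270,380:500],None,fx=5,fy=5,interpolation=2)[:,:,::-1])
```

```text
[[ 577.3 -241.7   10. ]
 [ 596.7 -303.7   10. ]
 [ 445.8 -356.3   10. ]
 [ 425.  -296.9   10. ]]
[[533.7 -40.9  18. ]
 [493.2 -37.9  18. ]
 [549.5 114.8  18. ]
 [508.9 119.6  18. ]
 [546.2 245.5  18. ]
 [568.6 107.7  18. ]
 [480.5 119.6  18. ]
 [590.1 277.4  18. ]
 [503.5 288.   18. ]]
[[ 500.4 -159.7   27. ]]
```

View pics/c1.png

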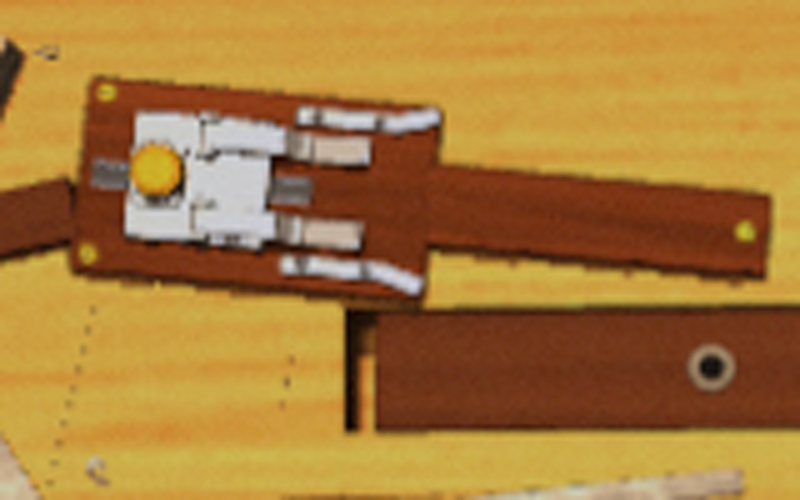

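View pics/c2.png

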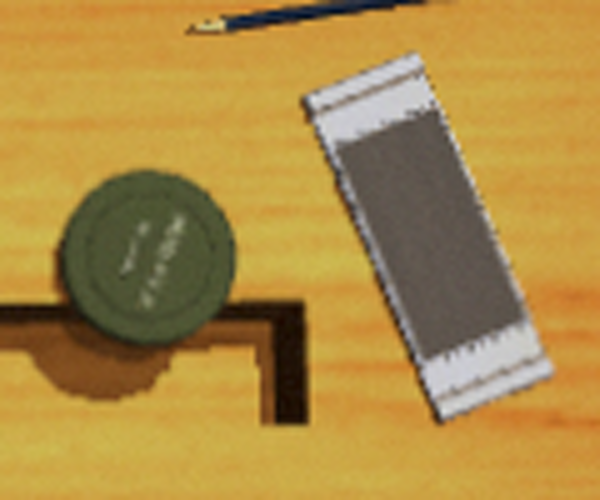

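```bash
cat >> h.py <<'E'
def goal(p,yaw,s=None):
    "shift in tool axes (mm) and turn (deg) to reach TCP p with yaw deg (tool down)"
    s=s or env.state(); A=R.from_euler('xyz',s["tcp_rot"]); d=A.inv().apply(np.array(p)-s["eef_pos"])
    t=-(yaw-np.degrees(s["tcp_rot"][2])); return d.round(1),round((t+180)%360-180,1)
E
python3 - <<'E'
from h import *
c=env.get_calibration("wrist"); print(np.array(c["T_tool_cam"]).round(2), c["intrinsics"])
p=onz("top0",[(440.4,189.6),(463,180.6),(490.6,244),(468,254.4)],10)
print(p.round(1)); a=(p[0]+p[1]-p[2]-p[3])[:2]; py=np.degrees(np.arctan2(a[1],a[0])); pc=p.mean(0); print("plate",pc,py,np.hypot(*a)/2)
t=onz("top0",[(359,208.6),(358,225.6),(293,191.6),(289.4,230),(224,185.6),(219.4,224)],18); 
m=(t[0::2]+t[1::2])/2; print(m); a=m[2]-m[0]; print("st yaw",np.degrees(np.arctan2(a[1],a[0])),np.linalg.norm(a),np.linalg.norm(m[1]-m[0]))
print(dep("top0",[(341,217),(320,215),(465,217),(409,221),(237,204),(270,225),(400,190)]).round(1))
print("goal above plate",goal([pc[0],pc[1],400],py))
E
```

```text
[[ 0.    0.97  0.24 66.71]
 [ 1.   -0.   -0.   -0.9 ]
 [-0.    0.24 -0.97 20.07]
 [ 0.    0.    0.    1.  ]] [[377.30393299   0.         320.90868711]
 [  0.         377.30393299 248.40719655]
 [  0.           0.           1.        ]]
[[ 578.2 -240.3   10. ]
 [ 600.2 -296.5   10. ]
 [ 445.8 -357.8   10. ]
 [ 421.6 -301.6   10. ]]
plate [ 511.42772324 -299.05832046   10.        ] 21.526598543975968 167.2035684579362
[[512.00395791 -41.73419483  18.        ]
 [528.66524964 116.73828049  18.        ]
 [544.89158233 282.20642692  18.        ]]
st yaw 84.20298732331445 325.605777374947 159.34592582779712
[[ 5.124e+02 -5.000e-01  1.920e+01]
 [ 5.175e+02  4.890e+01  2.010e+01]
 [ 5.111e+02 -2.973e+02  1.170e+01]
 [ 5.001e+02 -1.594e+02  2.940e+01]
 [ 5.409e+02  2.408e+02  4.860e+01]
 [ 4.943e+02  1.662e+02  2.420e+01]
 [ 5.794e+02 -1.437e+02  1.200e+00]]
goal above plate (array([-578.8, -751.6,    4.9]), np.float64(140.5))
```

>>> {"method": "carry_out", "body": {"series": [[-0.395,-0.286,0.005,70,1],[-0.395,-0.286,0.005,70,1],[-0.395,-0.286,0.005,70,1],[-0.395,-0.286,0.005,70,1],[-0.395,-0.286,0.005,70,1],[-0.395,-0.286,0.005,70,1],[-0.395,-0.286,0.005,70,1],[-0.395,-0.286,0.005,70,1],[-0.579,-0.752,0.005,140.5,1],[-0.579,-0.752,0.005,140.5,1],[-0.579,-0.752,0.005,140.5,1],[-0.579,-0.752,0.005,140.5,1],[-0.579,-0.752,0.005,140.5,1],[-0.579,-0.752,0.005,140.5,1],[-0.579,-0.752,0.005,140.5,1],[-0.579,-0.752,0.005,140.5,1],[-0.579,-0.752,0.005,140.5,1],[-0.579,-0.752,0.005,140.5,1],[-0.579,-0.752,0.005,140.5,1],[-0.579,-0.752,0.005,140.5,1]]}}

```text
t: 2.6
eef_pos: [511.7, -298.4, 400.0]
tcp_rot: [3.141, -0.0, 0.377]
ft_force: [0.4, 0.9, -0.4]
opening: 0.999
grip_force: 0.0
```

Run:
```python
from h import *
s=snap("wrist","w1"); print(s["t"],s["joints"].round(2),s["eef_pos"],np.degrees(s["tcp_rot"]),s["qvel"].round(2))
```

```text
2.6 [-0.64  0.45  1.65  0.    1.04  0.55] [ 511.67999118 -298.36993381  399.98111666] [ 1.79994325e+02 -1.00810332e-02  2.16080968e+01] [-0.  0. -0. -0.  0. -0.]
```

View pics/w1.png

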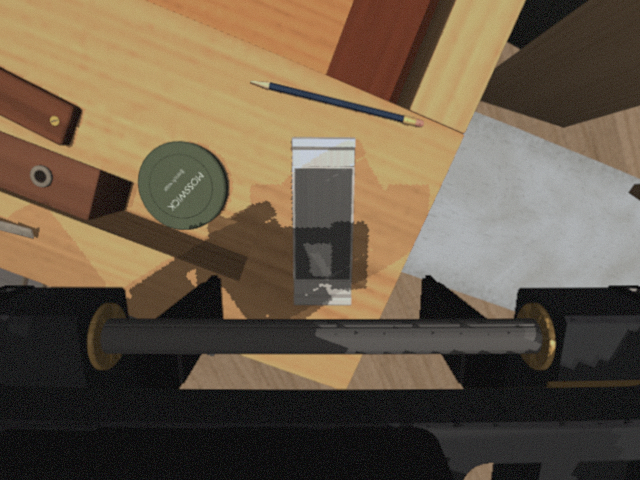

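The plate is aligned with the gripper. Its top corners are at (292,138), (355,138), (352,304) and (295,303). The tin is centred at (183,185), and the tongue tip's top corners are at (82,107) and (65,143).

Run:
```python
from h import *
p=onz("w1",[(292,138.5),(355,138.5),(352,304),(294,304)],10); a=(p[0]+p[1]-p[2]-p[3])[:2]; py=np.degrees(np.arctan2(a[1],a[0])); pc=p.mean(0)
print(p.round(1),"plate",pc.round(1),py,np.hypot(*a)/2)
print(onz("w1",[(82,107),(68,143)],18).round(1),onz("w1",[(183,185)],27).round(1))
u=np.array([np.cos(np.radians(py)),np.sin(np.radians(py)),0])
g=pc-20*u; print(g, goal([g[0],g[1],193],py))
```

```text
[[ 578.1 -243.1   10. ]
 [ 600.1 -298.4   10. ]
 [ 445.3 -360.3   10. ]
 [ 422.9 -303.8   10. ]] plate [ 511.6 -301.4   10. ] 21.58437668608421 166.713100727278
[[533.9 -53.6  18. ]
 [497.6 -48.7  18. ]] [[ 501.7 -164.9   27. ]]
[ 492.97350857 -308.73419154   10.        ] (array([-21.2,   2.6, 207. ]), np.float64(0.0))
```

>>> {"method": "carry_out", "body": {"series": [[-0.021,0.0026,0.06,0,1],[-0.021,0.0026,0.12,0,1],[-0.021,0.0026,0.17,0,1],[-0.021,0.0026,0.2,0,1],[-0.021,0.0026,0.2075,0,1],[-0.021,0.0026,0.2075,0,1],[-0.021,0.0026,0.2075,0,0.5],[-0.021,0.0026,0.2075,0,0.5],[-0.021,0.0026,0.2075,0,0.5],[-0.021,0.0026,0.2075,0,0.5],[-0.021,0.0026,0.2075,0,0.5],[-0.021,0.0026,0.2075,0,0.5]]}}

```text
t: 4.15
eef_pos: [492.9, -309.5, 192.4]
tcp_rot: [-3.141, 0.0, 0.376]
ft_force: [-1.7, 1.8, 4.8]
opening: 0.629
grip_force: 30.0
```

>>> {"method": "carry_out", "body": {"series": [[0,0,-0.03,0,0.5],[0,0,-0.08,0,0.5],[0,0,-0.13,0,0.5],[0.116,-0.233,-0.15,-62.6,0.5],[0.116,-0.233,-0.15,-62.6,0.5],[0.116,-0.233,-0.15,-62.6,0.5],[0.116,-0.233,-0.15,-62.6,0.5],[0.116,-0.233,-0.15,-62.6,0.5],[0.116,-0.233,-0.15,-62.6,0.5],[0.116,-0.233,-0.15,-62.6,0.5],[0.116,-0.233,-0.15,-62.6,0.5],[0.116,-0.233,-0.15,-62.6,0.5],[0.116,-0.233,-0.15,-62.6,0.5]]}}

```text
t: 5.78
eef_pos: [515.3, -50.5, 342.2]
tcp_rot: [-3.142, -0.0, 1.467]
ft_force: [0.3, -0.2, -3.7]
opening: 0.627
grip_force: 30.0
```

Run:
```python
from h import *
s=snap("wrist","w2"); print(s["t"],s["joints"].round(2),s["eef_pos"],np.degrees(s["tcp_rot"]),s["ft_force"],s["opening"])
```

```text
5.775 [-0.23  0.42  1.89  0.    0.83 -0.12] [515.34858758 -50.54427081 342.16670157] [-1.79995030e+02 -3.94598180e-03  8.40416208e+01] [ 0.31508621 -0.17602999 -3.70660111] 0.6274460827475461
```

View pics/w2.png

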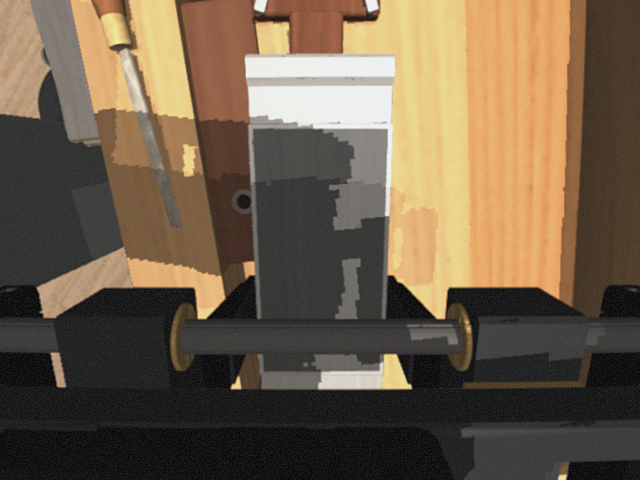

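The held plate (front edge at row 56, columns 246 to 394) covers the tongue. The tongue shows at columns 290 to 343 and the rail ends at (263,8) and (374,8), so I'll enlarge the top strip.

Run:
```python
from h import *
im=np.load("pics/w2.npz")["im"]
cv2.imwrite("pics/c3.png",cv2.resize(im[0:90,240:400],None,fx=5,fy=5,interpolation=2)[:,:,::-1])
```

```text
(no output)
```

View pics/c3.png

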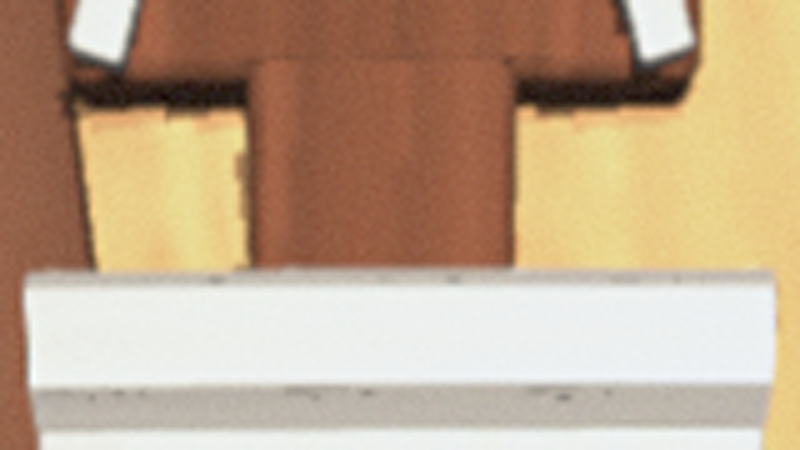

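Run:
```python
from h import *
f=lambda l:[(240+x/5,y/5) for x,y in l]
t=onz("w2",f([(250,260),(514,260),(252,80),(515,80)]),18)
r=onz("w2",f([(122,70),(640,68),(72,50),(693,46)]),24)
p=onz("w2",f([(25,288),(775,288)])+[(258,372),(381,374)],159.5)
print(t.round(1),r.round(1),p.round(1),sep="\n")
print(dep("w2",[(270,62),(370,62),(317,30),(270,200),(370,200),(270,340),(370,340)]).round(1))
s=env.state(); A=R.from_euler('xyz',s["tcp_rot"]).inv()
for n,q in (("tongue",t),("rail",r),("plate",p)): print(n,A.apply(q-s["eef_pos"]).round(1).tolist())
```

```text
[[506.4  92.5  18. ]
 [545.4  88.5  18. ]
 [509.6 116.8  18. ]
 [547.8 112.8  18. ]]
[[491.5 118.   24. ]
 [565.2 110.7  24. ]
 [484.8 121.4  24. ]
 [573.  112.8  24. ]]
[[495.2  56.  159.5]
 [554.6  49.9 159.5]
 [480.6 -83.  159.5]
 [539.8 -90.2 159.5]]
[[504.9  53.3 159.5]
 [544.5  49.2 159.7]
 [527.9 105.4  18. ]
 [497.7  -1.3 159.7]
 [540.5  -5.7 159.5]
 [506.3 -22.8 247.6]
 [527.8 -25.2 247.3]]
tongue [[141.3, -23.7, 324.2], [141.3, 15.5, 324.2], [165.8, -23.0, 324.2], [165.8, 15.4, 324.2]]
rail [[165.1, -41.1, 318.2], [165.4, 32.9, 318.2], [167.8, -48.2, 318.2], [168.4, 40.4, 318.2]]
plate [[103.8, -31.1, 182.7], [103.9, 28.7, 182.7], [-35.9, -31.2, 182.7], [-37.0, 28.4, 182.7]]
```

>>> {"method": "carry_out", "body": {"series": [[0.045,-0.0027,0,0,0.5],[0.045,-0.0027,0.05,0,0.5],[0.045,-0.0027,0.1,0,0.5],[0.045,-0.0027,0.12,0,0.5],[0.045,-0.0027,0.127,0,0.5],[0.045,-0.0027,0.129,0,0.5],[0.045,-0.0027,0.13,0,0.5],[0.045,-0.0027,0.13,0,0.5],[0.045,-0.0027,0.13,0,0.5]]}}

```text
t: 6.95
eef_pos: [517.3, -5.3, 212.7]
tcp_rot: [3.141, -0.0, 1.468]
ft_force: [-0.8, -0.6, -3.2]
opening: 0.626
grip_force: 30.0
```

Run:
```python
from h import *
s=snap("wrist","w3"); print(s["t"],s["eef_pos"],np.degrees(s["tcp_rot"]),s["ft_force"],s["moment"])
im=np.load("pics/w3.npz")["im"]
cv2.imwrite("pics/c4.png",cv2.resize(im[0:200,160:480],None,fx=2.5,fy=2.5,interpolation=2)[:,:,::-1])
```

```text
6.95 [517.33693684  -5.2796006  212.73464154] [ 1.79944861e+02 -2.70042652e-03  8.41223360e+01] [-0.77109288 -0.62164162 -3.24024533] [-0.16363787  0.12321172 -0.02147542]
```

View pics/c4.png

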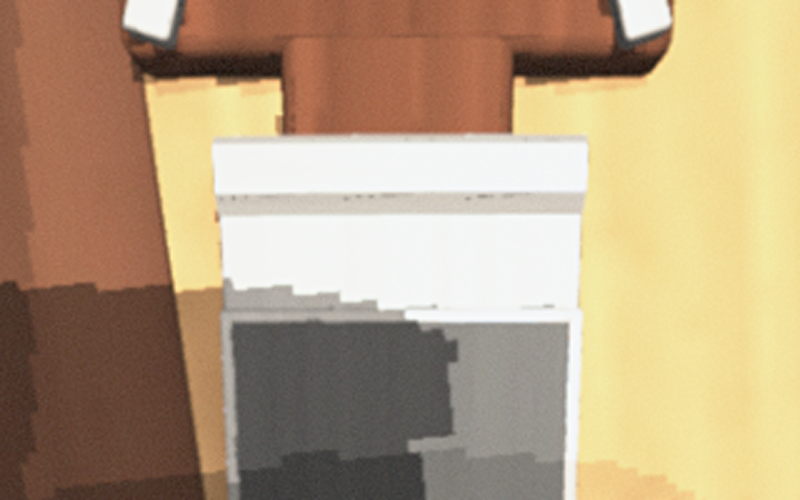

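The plate edges at 213 and 588 have their centre at 400. The tongue centre is also about 400 and the rail tips' centre about 399, so the plate is centred on the lane. Next I'll set it down by feel.

>>> {"method": "carry_out", "body": {"series": [[0,0,0.001,0,0.5],[0,0,0.0018,0,0.5],[0,0,0.0018,0,0.5]]}}

```text
t: 7.38
eef_pos: [517.3, -5.3, 210.5]
tcp_rot: [3.142, -0.0, 1.468]
ft_force: [-0.3, -0.2, 0.0]
opening: 0.626
grip_force: 30.0
```

>>> {"method": "carry_out", "body": {"series": [[0.005,0,0,0,0.5],[0.01,0,0,0,0.5],[0.015,0,0,0,0.5],[0.02,0,0,0,0.5],[0.025,0,0,0,0.5],[0.03,0,0,0,0.5],[0.035,0,0,0,0.5],[0.04,0,0,0,0.5],[0.04,0,0,0,0.5]]}}

```text
t: 8.5
eef_pos: [521.4, 35.0, 210.5]
tcp_rot: [3.141, -0.0, 1.468]
ft_force: [0.2, 2.4, 1.0]
opening: 0.627
grip_force: 30.0
```

Run:
```python
from h import *
s=snap("wrist","w4"); print(s["t"],s["eef_pos"],np.degrees(s["tcp_rot"]),s["ft_force"],s["moment"])
im=np.load("pics/w4.npz")["im"]
cv2.imwrite("pics/c5.png",cv2.resize(im[0:200,160:480],None,fx=2.5,fy=2.5,interpolation=2)[:,:,::-1])
```

```text
8.5 [521.42525794  35.03374403 210.45347382] [ 1.79988328e+02 -2.36826126e-02  8.41316369e+01] [0.20118025 2.35697095 0.99032306] [ 0.30038886  0.11835383 -0.05850114]
```

View pics/c5.png

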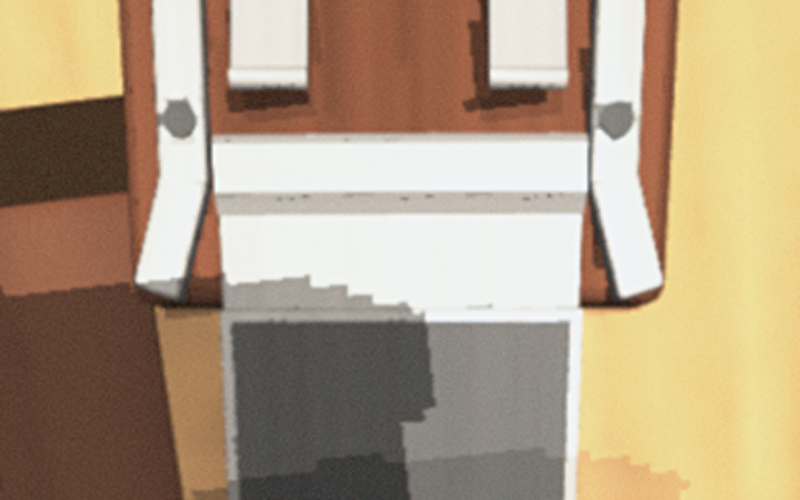

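The plate is between the rails and centred. The clip lips at row ~80 are about 8 mm ahead of its front edge at row 135, so the stop should be about 50 mm ahead.

>>> {"method": "carry_out", "body": {"series": [[0.003,0,0,0,0.5],[0.006,0,0,0,0.5],[0.009,0,0,0,0.5],[0.012,0,0,0,0.5],[0.014,0,0,0,0.5],[0.016,0,0,0,0.5],[0.018,0,0,0,0.5],[0.02,0,0,0,0.5]]}}

```text
t: 9.55
eef_pos: [523.4, 54.3, 210.5]
tcp_rot: [-3.142, 0.0, 1.468]
ft_force: [-0.3, -5.5, 2.9]
opening: 0.629
grip_force: 30.0
```

>>> {"method": "carry_out", "body": {"series": [[0.002,0,0,0,0.5],[0.004,0,0,0,0.5],[0.006,0,0,0,0.5],[0.008,0,0,0,0.5],[0.01,0,0,0,0.5]]}}

```text
t: 10.18
eef_pos: [524.4, 64.1, 210.4]
tcp_rot: [-3.141, 0.0, 1.468]
ft_force: [0.7, -7.0, 2.9]
opening: 0.627
grip_force: 30.0
```

>>> {"method": "carry_out", "body": {"series": [[0.002,0,0,0,0.5],[0.004,0,0,0,0.5],[0.006,0,0,0,0.5],[0.008,0,0,0,0.5]]}}

```text
t: 10.68
eef_pos: [525.3, 71.9, 210.5]
tcp_rot: [-3.141, 0.001, 1.468]
ft_force: [-0.4, -8.8, 3.1]
opening: 0.625
grip_force: 30.0
```

>>> {"method": "carry_out", "body": {"series": [[0.001,0,0,0,0.5],[0.002,0,0,0,0.5],[0.003,0,0,0,0.5],[0.004,0,0,0,0.5],[0.005,0,0,0,0.5]]}}

```text
t: 11.3
eef_pos: [525.8, 77.0, 210.5]
tcp_rot: [-3.141, 0.0, 1.468]
ft_force: [-0.6, -7.2, 3.7]
opening: 0.631
grip_force: 30.0
```

Run:
```python
from h import *
s=snap("wrist","w5"); print(s["t"],s["eef_pos"],s["ft_force"])
im=np.load("pics/w5.npz")["im"]
cv2.imwrite("pics/c6.png",cv2.resize(im[0:200,160:480],None,fx=2.5,fy=2.5,interpolation=2)[:,:,::-1])
```

```text
11.3 [525.76087016  77.00562894 210.45712813] [-0.60180765 -7.15238547  3.72442486]
```

View pics/c6.png

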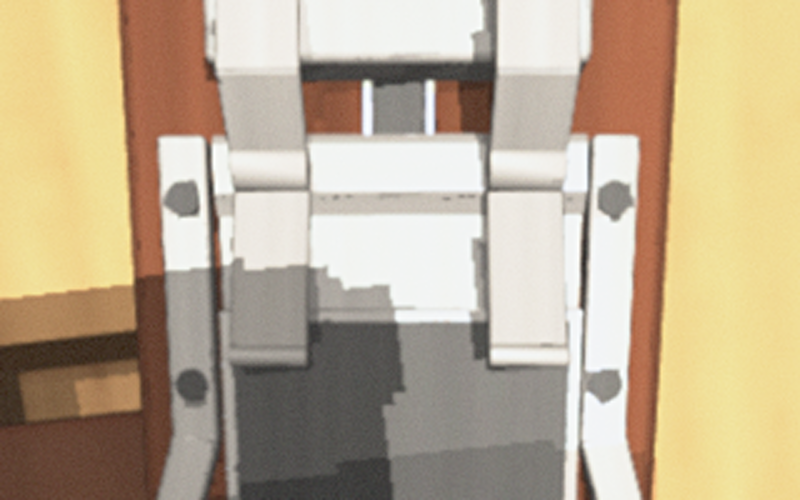

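The clips are riding on the plate's end. The gap from the front edge (row 135) to the stop face (row ~75) is about 10 mm, and the plate hasn't slipped in the grip.

>>> {"method": "carry_out", "body": {"series": [[0.001,0,0,0,0.5],[0.002,0,0,0,0.5],[0.003,0,0,0,0.5],[0.004,0,0,0,0.5],[0.005,0,0,0,0.5],[0.0055,0,0,0,0.5]]}}

```text
t: 12.1
eef_pos: [526.3, 82.8, 210.5]
tcp_rot: [-3.142, -0.0, 1.468]
ft_force: [-1.4, -4.4, 3.5]
opening: 0.628
grip_force: 30.0
```

>>> {"method": "carry_out", "body": {"series": [[0.0005,0,0,0,0.5],[0.001,0,0,0,0.5]]}}

```text
t: 12.35
eef_pos: [526.5, 83.8, 210.5]
tcp_rot: [3.142, -0.0, 1.468]
ft_force: [-0.7, -3.7, 3.4]
opening: 0.628
grip_force: 30.0
```

>>> {"method": "carry_out", "body": {"series": [[0.0005,0,0,0,0.5],[0.001,0,0,0,0.5]]}}

```text
t: 12.6
eef_pos: [526.6, 84.7, 210.5]
tcp_rot: [3.142, 0.0, 1.468]
ft_force: [-1.2, -5.4, 4.6]
opening: 0.628
grip_force: 30.0
```

>>> {"method": "carry_out", "body": {"series": [[0.0005,0,0,0,0.5],[0.0005,0,0,0,0.5]]}}

```text
t: 12.85
eef_pos: [526.6, 85.1, 210.4]
tcp_rot: [-3.142, 0.0, 1.468]
ft_force: [-0.4, -5.6, 3.9]
opening: 0.629
grip_force: 30.0
```

>>> {"method": "carry_out", "body": {"series": [[0.0005,0,0,0,0.5],[0.0005,0,0,0,0.5]]}}

```text
t: 13.1
eef_pos: [526.7, 85.6, 210.5]
tcp_rot: [-3.142, 0.0, 1.468]
ft_force: [-0.4, -6.8, 4.0]
opening: 0.629
grip_force: 30.0
```

>>> {"method": "carry_out", "body": {"series": [[0.0005,0,0,0,0.5],[0.0005,0,0,0,0.5]]}}

```text
t: 13.35
eef_pos: [526.7, 86.0, 210.4]
tcp_rot: [-3.142, 0.0, 1.468]
ft_force: [-0.3, -6.9, 3.6]
opening: 0.626
grip_force: 30.0
```

>>> {"method": "carry_out", "body": {"series": [[0.0005,0,0,0,0.5],[0.0005,0,0,0,0.5]]}}

```text
t: 13.6
eef_pos: [526.8, 86.6, 210.5]
tcp_rot: [3.142, 0.0, 1.468]
ft_force: [-1.1, -7.1, 4.9]
opening: 0.627
grip_force: 30.0
```

>>> {"method": "carry_out", "body": {"series": [[0.0005,0,0,0,0.5],[0.0005,0,0,0,0.5]]}}

```text
t: 13.85
eef_pos: [526.8, 86.7, 210.5]
tcp_rot: [-3.141, 0.001, 1.468]
ft_force: [-1.1, -11.4, 4.1]
opening: 0.627
grip_force: 30.0
```

Run:
```python
from h import *
s=snap("wrist","w6"); print(s["t"],s["eef_pos"],s["ft_force"])
im=np.load("pics/w6.npz")["im"]
cv2.imwrite("pics/c7.png",cv2.resize(im[0:160,210:430],None,fx=3.6,fy=3.6,interpolation=2)[:,:,::-1])
for n,r in (("w5",72),("w6",72)):
  print(dep(n,[(268,66),(376,66),(268,74),(376,74),(268,85),(376,85),(268,105),(376,105),(268,130),(376,130),(320,110)])[:,2].round(1))
```

```text
13.85 [526.82475972  86.70444273 210.46540656] [ -1.07664661 -11.39985889   4.05605766]
[34.6 34.5 33.5 33.  32.4 32.4 36.  36.  39.2 39.1 25. ]
[38.9 38.6 36.5 36.4 32.8 32.7 28.7 28.5 31.2 31.4 25.2]
```

I've used all 10 picture views, so I'll check the stop gap and the clip profile from depth.

Run:
```python
from h import *
for n in ("w5","w6"):
  for c in (300,342,268,376):
    uv=[(c,r) for r in range(4,120,4)]; P=dep(n,uv); f=np.load(f"pics/{n}.npz")
    s=P[:,1]
    print(n,c," ".join(f"{r}:{y:.0f}/{z:.1f}" for (_,r),y,z in zip(uv,P[:,1],P[:,2])))
  im=np.load(f"pics/{n}.npz")["im"]; print([int(x) for x in im[20:70:1,295:305].mean((1,2))])
```

```text
w5 300 4:200/30.1 8:198/30.2 12:197/30.3 16:195/29.9 20:194/30.5 24:193/29.4 28:193/24.8 32:193/18.1 36:192/18.2 40:190/17.8 44:189/17.9 48:187/18.0 52:186/17.8 56:182/27.6 60:180/28.1 64:179/27.6 68:177/27.8 72:176/27.8 76:174/27.9 80:173/26.3 84:172/25.3 88:170/25.4 92:169/24.8 96:167/25.0 100:166/25.3 104:164/25.0 108:163/25.0 112:161/25.3 116:159/25.0
w5 342 4:198/30.2 8:197/29.8 12:195/29.9 16:194/29.3 20:193/29.6 24:191/29.2 28:191/24.0 32:192/17.9 36:190/18.3 40:189/17.7 44:187/18.1 48:185/18.2 52:184/17.9 56:180/27.8 60:178/28.4 64:177/28.0 68:176/27.7 72:174/28.2 76:173/27.8 80:171/27.0 84:170/25.6 88:169/25.0 92:167/24.8 96:165/25.2 100:164/24.6 104:162/24.8 108:161/25.5 112:159/24.6 116:158/25.2
w5 268 4:196/42.1 8:195/42.4 12:194/42.5 16:192/42.5 20:191/43.3 24:190/43.5 28:188/43.2 32:187/41.9 36:186/41.0 40:185/40.0 44:184/38.5 48:183/37.6 52:182/36.9 56:181/35.8 60:180/34.8 64:178/34.7 68:177/34.5 72:176/33.9 76:175/32.1 80:173/31.3 84:172/31.8 88:170/32.9 92:169/33.8 96:167/33.6 100:166/34.7 104:164/35.6 108:162/36.1 112:161/36.2 116:159/37.2
w5 376 4:193/41.7 8:191/42
[... 1553 characters left out ...]
1.9 92:179/31.7 96:177/31.6 100:176/30.1 104:175/28.6 108:173/28.5 112:171/29.6 116:170/29.9
w6 376 4:203/39.9 8:202/39.8 12:200/40.1 16:199/40.0 20:198/40.2 24:196/40.2 28:195/39.8 32:194/40.5 36:192/40.6 40:191/40.3 44:190/40.4 48:188/40.8 52:187/41.1 56:185/41.0 60:184/40.9 64:183/39.1 68:182/37.9 72:181/36.6 76:180/35.1 80:178/34.1 84:177/32.8 88:176/31.7 92:174/31.5 96:173/32.2 100:171/30.4 104:170/28.4 108:169/28.3 112:167/29.1 116:165/30.0
[234, 234, 234, 235, 234, 234, 234, 235, 235, 235, 235, 235, 235, 235, 235, 235, 235, 235, 235, 235, 235, 235, 235, 235, 235, 235, 236, 234, 226, 205, 169, 123, 81, 103, 154, 182, 192, 220, 234, 236, 236, 236, 236, 236, 236, 236, 235, 235, 235, 236]
```

The gap is closed, both clip noses have dropped about 3 mm into the groove, and the force climbed at the stop. I'll release and rise.

>>> {"method": "carry_out", "body": {"series": [[0,0,0,0,0.75],[0,0,0,0,0.95],[0,0,0,0,0.95],[0,0,0,0,0.95],[0,0,-0.005,0,0.95],[0,0,-0.03,0,0.95],[0,0,-0.08,0,0.95],[0,0,-0.13,0,0.95],[0,0,-0.13,0,0.95],[0,0,-0.13,0,0.95]]}}

```text
t: 15.15
eef_pos: [526.5, 87.2, 340.2]
tcp_rot: [-3.141, -0.0, 1.468]
ft_force: [0.8, -0.8, -0.1]
opening: 0.95
grip_force: 0.0
```

Run:
```python
from h import *
s=snap("wrist","w7"); print(s["t"],s["eef_pos"],s["ft_force"],s["opening"])
f=np.load("pics/w7.npz"); o,M,K=f["M"][:3,3],f["M"],f["K"]
d=f["d"]; uv=[(u,v) for v in range(2,300) for u in range(180,460,2)]; P=dep("w7",uv)
# station frame: rough, lane axis through plate grip line
a=np.radians(84.1); ux=np.array([np.cos(a),np.sin(a),0]); uy=np.array([-np.sin(a),np.cos(a),0])
q=P-np.r_[s["eef_pos"][:2],0]; X=q@ux; Y=q@uy
for y0 in (20,0,-20):
  m=abs(Y-y0-1)<3; print(y0," ".join(f"{x}:{np.median(P[m&(abs(X-x)<1)][:,2]):.1f}" for x in range(-60,130,5) if (m&(abs(X-x)<1)).any()))
```

```text
15.15 [526.48708631  87.23047278 340.17777941] [ 0.81376731 -0.79905532 -0.08384425] 0.950416432821627
20 -50:24.8 -45:25.0 -40:25.3 -35:28.0 -30:27.9 -25:28.2 -20:28.2 -15:28.4 -10:28.3 -5:28.0 0:27.9 5:28.0 10:28.2 15:27.9 20:28.2 25:28.0 30:28.2 35:28.2 40:28.4 45:28.3 50:28.2 55:28.5 60:37.1 65:34.6 70:32.9 75:31.5 80:29.9 85:28.3 90:31.3 95:35.5 100:40.5 105:40.5 110:40.3 115:39.9 120:39.3 125:39.4
0 -50:24.9 -45:25.1 -40:25.1 -35:28.2 -30:28.1 -25:28.2 -20:28.3 -15:27.9 -10:28.1 -5:28.4 0:28.3 5:28.1 10:28.2 15:28.3 20:28.0 25:28.0 30:28.1 35:28.0 40:28.4 45:28.2 50:28.4 55:28.2 60:27.8 65:28.2 70:28.0 75:27.7 80:24.9 85:24.8 90:25.1 95:26.0 100:27.9 105:28.9 110:30.1 115:30.2 120:30.4 125:30.1
-20 -50:25.0 -45:25.1 -40:25.2 -35:28.3 -30:28.3 -25:28.0 -20:28.3 -15:28.4 -10:28.2 -5:28.5 0:28.1 5:28.1 10:28.1 15:28.1 20:28.0 25:28.5 30:28.0 35:28.2 40:28.1 45:28.1 50:28.0 55:28.2 60:37.0 65:34.6 70:32.9 75:31.5 80:29.7 85:28.4 90:31.6 95:35.4 100:40.7 105:40.4 110:40.2 115:40.0 120:39.3 125:39.1
```

```bash
python3 -c "
from cell import env
print(env.job_done())"
```

```text
the job is handed in; nothing more can be done
None
```

The honing plate is loaded in the station: it lies flat, both clips have snapped into its cross-groove, its end is against the stop (highest push reading about 11 N), and the gripper is clear; the job is handed in at about 15 s on the robot's clock.

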